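# Mark a batch plate with the mallet punch

## Robot

A 6-joint arm with a two-finger parallel gripper is mounted at the origin on the work surface. World frame = base frame: x ahead of the robot, y to its left, z up, the work surface at z = 0. Lengths are in m, angles in rad, forces in N, time in s.
With the tool pointing down it reaches from about 0.25 to 0.85 m from the base axis. Payload 12.5 kg.
Tool frame: the origin (TCP) lies between the finger pads; the fingertips stand 8 mm ahead of it and the grasp point (between the pads) lies 11 mm behind it; z points along the fingers, y is the direction in which the jaws open and shut (so a half turn about z gives the same grasp; the last joint's range is limited). The gripper opens to 93 mm and grips with 3 to 60 N. Pads are 15 mm wide; open, the fingers measure 128 mm over their backs; the gripper's body (75 mm by 188 mm) begins 65 mm behind the grasp point.
Start: joints at [1.161, 0.351, 1.652, -0, 1.139, -0.085], TCP at [0.175, 0.521, 0.227] pointing down, gripper open.
Joint ranges: [-2.75, 2.75], [-0.79, 2.1], [0.01, 2.65], [-1.57, 4.71], [0.07, 3.14], [-2.87, 2.87]. Speed limits (rad/s): [2.22, 2.22, 2.79, 3.14, 3.14, 3.14].

## Interface

Orientations are given as a unit quaternion [x, y, z, w].
In Python, from rig import arm gives the robot as it stands. The module is installed in compiled form; this text tells all that it offers.
- The arm moves only by the tool apply_moves, never from a script. Its argument "plan" is text: rows parted by semicolons, each of 6 numbers parted by spaces: the shift along the tool's x, y, z in cm, then the turn, a rotation vector about the tool's x, y, z in degrees. In form: tx ty tz ax ay az; .... A call has 1 to 10 rows; each row shifts and turns the commanded pose from where the row before left it, along the tool's axes as they then stand; what a row does not reach is not made up. A row lasts 1/8 s, in which the tool goes at most 62.5 mm and 10.7 degrees, less where a joint would pass 70% of its speed; a pose out of reach is approached as far as the arm can. A call with a gripper value outside its range is refused whole. "hand" is the closure, from -1 (fully open) to 1 (shut), set as the call begins (left out, the last holds). The fingers move at their own pace and stop on an object; "grip_force" is the grip in N (left out, the last holds). Time passes only in rows, so rows that do not move let the fingers close. It gives the time, the measured TCP pose, the force and the opening at its end, in the units of the state.
- arm.get_obs(): the state, without advancing time (a new reading comes with each control period).
- arm.camera(name): name is "side" or "top"; returns a dict with "frame" (480x640x3 uint8, red, green, blue), "K" (3x3 intrinsics, pixels), "world_from_camera" (4x4, takes a point from camera to world coordinates). Camera axes: x right, y up, looking along -z (the intrinsics and any distortion apply to the point x, -y, -z); pixel columns grow to the right and rows downward; lengths in m; the calibration is good to about 2 mm. A picture is of the moment at which its call begins. There is no depth.
- arm.job_done(): hands the job in, once; it reports no verdict.
The state is a dict: "clock": time; "qpos": joint angles; "joint_vel": joint speeds; "joint_torque": joint torques, N m; "tcp_pos": TCP position; "tcp_rot": TCP orientation; "force": force on the tool from outside, world axes, zero at the start; "moment": the same for the moment, N m; "finger_gap": finger opening in m.
Only numpy, scipy, OpenCV 4.12 (cv2) and the standard library are available. Lean on these libraries where they do the work, as an engineer would, in place of code of your own. Each camera call takes 0.05 s, during which the arm holds its last target.

## Task

Mark the metal batch plate: slide it along its trough, without lifting it out, until it is fully home against the stop under the punch, then pick up the wooden mallet and strike the sprung punch fully down with a brisk blow. Let the punch spring back and stand the mallet on its rest again as it was, leaving the plate home and everything else on the table where it is; do not touch the punch with the gripper or work it before the plate is home.

Things in the scene. Friction and masses are not known exactly. Their poses are not given: they have to be found in the camera images.
- press: Hand marking punch, fixed to the table: dark steel base 278 x 110 x 10 mm (x = -200 to +78) carrying a trough and, at one end, a grey C-shaped frame. Origin on the table right under the punch's axis; x runs along the trough into the punch, z up. Frame: column 60 mm wide at x = +38 to +72; overhanging arm 44 mm wide at x = -22 to +72, underside at 55 mm, top at 85 mm above the table.
- trough_stop (a point): Point on the trough floor at the middle of the stop bar's face (press x = +25, z = 10 mm). The trough is 64 mm wide inside; its aluminium side walls, 10 mm wide, run from the stop back to x = -200, tops 18 mm above the table; a wall of the same height closes its tail (inner face at x = -190). The stop bar's top is at 20 mm.
- plate_home (a point): Point fixed on the press, on the trough floor 45 mm before the punch's axis (press x = -45): where the plate's origin lies when the plate is fully home with its nose on the stop. Within 4 mm counts as home.
- plate: Aluminium plate lying in the trough, 140 (x) x 60 (y) x 4 mm, 90 g, with a white field on its nose half and two dark dots near its tail. Origin at the centre of its underside; x points along the trough to the punch; it starts 55 to 69 mm short of home. Polished (friction about 0.2): fingertips pressed on its tail half with a few newtons drag it. When home, 93 mm of it stick out before the arm.
- punch (a joint): Travel of the sprung vertical punch in m: 0 = up, 0.024 = fully down on the plate (over 0.020 counts). Its spring lifts it again by itself; about 4 N start it and 10 N hold it down. A brisk blow means that the punch moves down faster than 0.05 m/s at some moment between 3 and 20 mm of travel.
- punch_top (a point): Centre of the top face of the punch's round steel head (32 mm across, 8 mm thick), 119 mm above the table when up, on the press's z axis. It moves down with the punch. It stands above the frame's arm; strike it straight down.
- mallet: Wooden mallet, 0.2 kg. Head: upright cylinder 44 mm across, 64 mm high, standing on one striking face. Origin at the centre of that lower face, z up along the head; the handle points to -x: a straight bar 20 mm wide (y), 22 mm high, its axis 32 mm above the lower face, reaching to x = -150. Centre of mass about 20 mm from the head's axis towards the handle.
- mallet_grip (a point): Point on the axis of the mallet's handle, 55 mm from the head's axis (mallet x = -55, z = 32): a good place to grip across the 20 mm width from above.
- rest: White plastic mallet rest fixed to the table: board 205 x 80 x 8 mm (x = -170 to +35), origin on the table under the mallet head's place, x as the mallet's. Handle saddle at x = -138 to -122: bed 29 mm above the table, 40 mm wide between cheeks rising to 47 mm. The mallet starts with its origin about 8 mm above the rest's (within 5 mm sideways); upright within 20 mm of there counts as back.
- bowl: Bystander: open steel bowl, 200 mm across, 75 mm high, origin under its centre.
- egg_cup: Bystander: brown egg in a white cup, 44 mm across, 77 mm high, origin under its centre.
- ramekin: Bystander: small white ceramic cup, 72 mm across, 42 mm high, origin under its centre.
- spatula: Bystander: spatula lying flat, 280 mm long, origin under its middle.
- nozzle: Bystander: steel cone nozzle, 28 mm across, 45 mm high, origin under its centre.
- macaron_tray: Bystander: aluminium tray of macarons, 280 x 340 mm, 30 mm high, origin under its centre.
Things that resemble listed ones, but are neither listed nor needed, are in the scene too. What is shaped like the mallet but green or red is not meant.

How it is judged:
By the outcome, as a careful person would: the job done as asked, in the order asked, and still so for the second after the job is handed in, with the robot touching nothing.
It also fails if it takes over 64 s, if anything falls off the work surface, if the arm or the gripper's body presses on something with over 40 N, if the wrist force passes 120 N, or if a joint passes its speed limit or range.

## Working session

There is one attempt and no reset: what is moved stays moved. The work goes in short steps, Python scripts to look and compute and a tool call to move; the robot and the scene stay as the last step left them, time stands still between calls to the robot, and variables do not carry over. Pictures are saved under pics/ and viewed, and the job is handed in when it is done.

Besides the shell and the picture viewer there is one more tool, called after ">>>" as a command line: name --argument value ..., lists and objects as JSON in quotes. apply_moves: Moves the arm, as the interface text tells. Its arguments: {"type":"object","properties":{"plan":{"type":"string"},"hand":{"type":"number"},"grip_force":{"type":"number"}},"required":["plan"]}

```bash
mkdir -p pics; cat > h.py <<'E'
from rig import arm
import numpy as np, cv2
def cam(n,save=None):
    c=arm.camera(n)
    if save: cv2.imwrite('pics/'+save,cv2.cvtColor(c['frame'],cv2.COLOR_RGB2BGR))
    return c
def ray(c,u,v):
    K=np.array(c['K']);T=np.array(c['world_from_camera'])
    d=np.linalg.inv(K)@[u,v,1]; d=np.array([d[0],-d[1],-d[2]])
    return T[:3,3],T[:3,:3]@d
def plane(c,u,v,z):
    o,d=ray(c,u,v); return o+d*(z-o[2])/d[2]
def proj(c,p):
    K=np.array(c['K']);T=np.array(c['world_from_camera'])
    q=T[:3,:3].T@(np.array(p)-T[:3,3]); q=K@np.array([q[0],-q[1],-q[2]]); return q[:2]/q[2]
E
python3 - <<'E'
from h import *
for n in('top','side'):
    c=cam(n,n+'0.png'); print(n,c.keys(),c['K'],c['world_from_camera'])
    np.save(n+'0.npy',c,allow_pickle=True)
print(arm.get_obs())
E
```

```text
top dict_keys(['frame', 'K', 'world_from_camera']) [[568.22463425   0.         316.07419546]
 [  0.         568.22463425 239.1758564 ]
 [  0.           0.           1.        ]] [[-0.00371186  0.99171249 -0.1284234   0.32267477]
 [-0.99981304 -0.00611753 -0.01834297  0.00619264]
 [-0.01897659  0.1283313   0.99154978  1.64672872]
 [ 0.          0.          0.          1.        ]]
side dict_keys(['frame', 'K', 'world_from_camera']) [[536.86404453   0.         319.72155276]
 [  0.         536.86404453 238.89771844]
 [  0.           0.           1.        ]] [[ 0.66293207  0.45614243 -0.59367934 -0.28056176]
 [-0.74864328  0.39607457 -0.53165607 -0.70790672]
 [-0.0073696   0.79690591  0.6040585   0.91217865]
 [ 0.          0.          0.          1.        ]]
{'clock': 0.1, 'qpos': array([ 1.16140870e+00,  3.51217157e-01,  1.65235276e+00,  2.00939537e-06,
        1.13909830e+00, -8.46092249e-02]), 'joint_vel': array([ 2.14312171e-05,  1.75423384e-04, -1.47218505e-03, -3.47785212e-04,
       -3.31021237e-04,  7.59053826e-04]), 'joint_torque': array([ 1.42702665e-03, -4.98034501e+01, -2.85699159e+01,  7.00856396e-02,
        2.39209580e-02, -2.79516979e-05]), 'tcp_pos': array([0.17536452, 0.52097715, 0.22613898]), 'tcp_rot': array([ 1.61676827e-01,  9.86843612e-01, -5.21241169e-04, -1.32370293e-04]), 'force': array([ 0.86340297,  0.50175287, -0.46507372]), 'moment': array([ 0.06698357, -0.04934448, -0.00874594]), 'finger_gap': 0.09323356820855179}
```

View pics/top0.png

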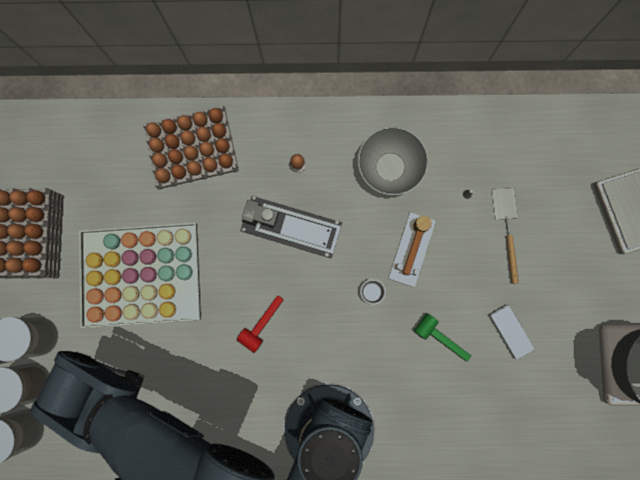

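View pics/side0.png

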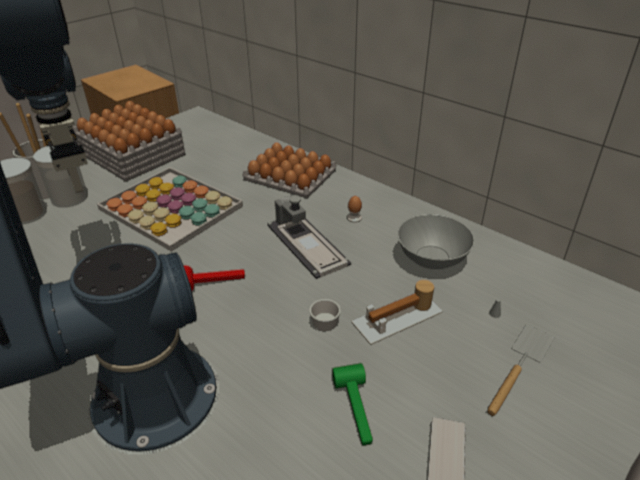

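Mallet candidates in the top view are the red one at (260,325), the green one at (442,337) and the wooden one on the white rest at (415,245). The wooden one matches the description. The press is at (290,225), with its punch at the left end, about (267,215).

```bash
python3 - <<'E'
from h import *
t=np.load('top0.npy',allow_pickle=True).item();s=np.load('side0.npy',allow_pickle=True).item()
a=cv2.resize(t['frame'][190:290,235:445],None,fx=3.8,fy=3.8,interpolation=cv2.INTER_CUBIC)
cv2.imwrite('pics/c1.png',a[...,::-1])
b=cv2.resize(s['frame'][190:345,260:460],None,fx=3.8,fy=3.8,interpolation=cv2.INTER_CUBIC)
cv2.imwrite('pics/c2.png',b[...,::-1])
E
```

```text
(no output)
```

View pics/c1.png

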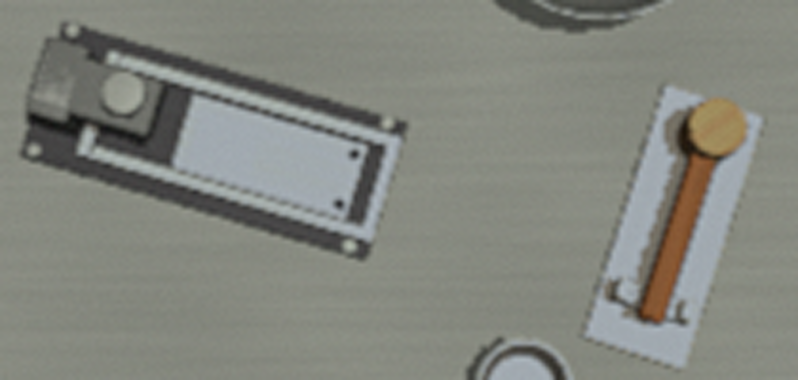

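View pics/c2.png

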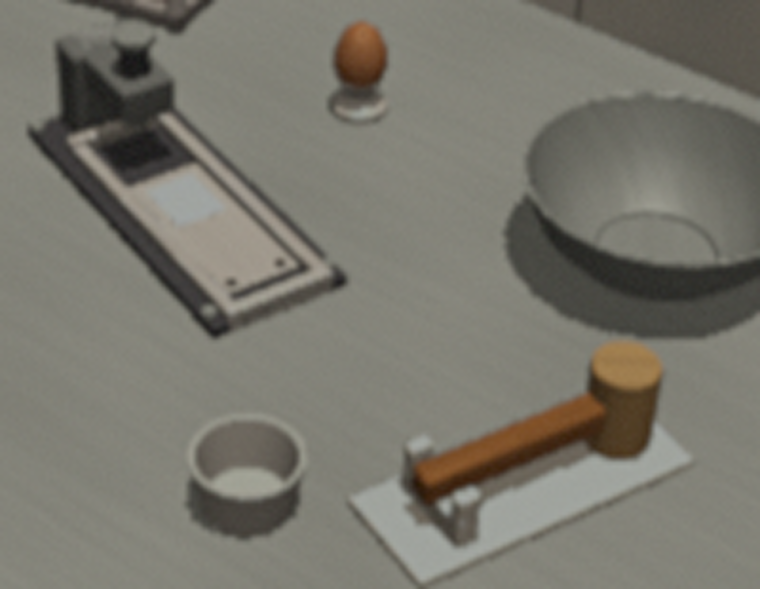

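```bash
python3 - <<'E'
from h import *
t=np.load('top0.npy',allow_pickle=True).item();s=np.load('side0.npy',allow_pickle=True).item()
T=lambda x,y,z: plane(t,235+(x+.5)/3.8-.5,190+(y+.5)/3.8-.5,z)
S=lambda x,y,z: plane(s,260+(x+.5)/3.8-.5,190+(y+.5)/3.8-.5,z)
C=[T(*p,.010) for p in((62,22),(406,124),(366,260),(22,155))]
# masks
def blob(img,m,near):
    n,l,st,ce=cv2.connectedComponentsWithStats(m.astype(np.uint8)); i=l[near[1],near[0]]; 
    return ce[i],st[i],(l==i)
print('base corners',np.round(C,4).tolist())
print('lens',[np.linalg.norm(C[i]-C[(i+1)%4]).round(4) for i in range(4)])
d=(C[0]-C[1])+(C[3]-C[2]); psi=np.arctan2(d[1],d[0]); print('psi',np.degrees(psi))
ux=np.array([np.cos(psi),np.sin(psi),0])
cen=np.mean(C,0); print('origin from base',cen+ux*.061)
print('punch top T',T(124,93,.119),'S',S(133,32,.119))
P=cen+ux*.061
print('proj check S',proj(s,[P[0],P[1],.119]), 'seen',260+133.5/3.8-.5,190+32.5/3.8-.5)
# screws
print('plate tail corners z14', [ (T(*p,.014)-P)@ux for p in((366,148),(346,222),(192,95),(172,165))])
print('dots',[T(*p,.014)for p in((354,154),(339,204))])
hsv=cv2.cvtColor(t['frame'],cv2.COLOR_RGB2HSV)
m=(hsv[...,0]<22)&(hsv[...,1]>90)&(hsv[...,2]>60)
ce,st,l=blob(t,m,(424,223)); print(ce,st)
v,u=np.nonzero(l)
head=l&(hsv[...,2]>165)
print('head top',T(718,128,.072), 'S',S(627,366,.072))
print('handle end', T(650,320,.051),'S mid top end',S(425,475,.051))
for r in range(212,280,3):
    uu=np.nonzero(l[r])[0]
    if len(uu): print(r,uu.min(),uu.max(),end=' | ')
R=[T(*p,.008) for p in((664,86),(763,122),(684,368),(583,333))]
print('rest',np.round(R,4).tolist()); rc=np.mean(R,0); d=R[0]-R[3]+R[1]-R[2]; a=np.arctan2(d[1],d[0]); print(np.degrees(a), rc+.0675*np.array([np.cos(a),np.sin(a),0]),[np.linalg.norm(R[i]-R[(i+1)%4]).round(4) for i in range(4)])
E
```

```text
base corners [[0.6656, 0.2275, 0.01], [0.5839, -0.0377, 0.01], [0.4794, -0.0063, 0.01], [0.5618, 0.2572, 0.01]]
lens [np.float64(0.2776), np.float64(0.1091), np.float64(0.2761), np.float64(0.108)]
psi 72.758207248352
origin from base [0.5907377  0.16842433 0.01      ]
punch top T [0.59041912 0.16755238 0.119     ] S [0.59194662 0.16368988 0.119     ]
proj check S [293.06694064 197.61689397] seen 294.63157894736844 198.05263157894737
plate tail corners z14 [np.float64(-0.17511229775653517), np.float64(-0.17703805165081246), np.float64(-0.035409944603576056), np.float64(-0.03701274964879375)]
dots [array([0.56032698, 0.00228757, 0.014     ]), array([0.52192114, 0.0139548 , 0.014     ])]
[416.31827957 241.83010753] [403 216  28  59 465]
head top [ 0.56947331 -0.26535713  0.072     ] S [ 0.56945948 -0.2716671   0.072     ]
handle end [ 0.42986995 -0.21501891  0.051     ] S mid top end [ 0.43178242 -0.22325508  0.051     ]
218 419 428 | 221 416 429 | 224 416 430 | 227 417 429 | 230 417 425 | 233 416 422 | 236 415 421 | 239 414 420 | 242 413 419 | 245 412 418 | 248 411 417 | 251 410 416 | 254 409 415 | 257 408 414 | 260 407 413 | 263 406 412 | 266 405 411 | 269 404 410 | 272 403 409 | rest [[0.6124, -0.236, 0.008], [0.5839, -0.3108, 0.008], [0.3964, -0.2457, 0.008], [0.4232, -0.1702, 0.008]]
-19.167568170347007 [ 0.5677285 -0.2628398  0.008    ] [np.float64(0.0801), np.float64(0.1985), np.float64(0.0801), np.float64(0.2004)]
```

c1 and c2 show the following:
- **Press:** its axes fit within 2 mm, and the base measures 277 x 109 mm. The punch is at about (0.591, 0.166), with the trough heading 72.8°.
- **Plate:** its tail is at press x = -176, so it is about 61 mm short of home, which lies within the stated range.
- **Mallet:** the head is at about (0.5695, -0.267), heading -19.5°.

Next I close the gripper, turn it and go above the plate's tail.

>>> apply_moves --plan "0 0 0 0 0 9.85; 0 0 0 0 0 9.85; 0 0 0 0 0 9.85; 0 0 0 0 0 9.85; 0 0 0 0 0 9.85; 0 0 0 0 0 9.85; 0 0 0 0 0 9.85; 0 0 0 0 0 9.85; 0 0 0 0 0 9.85" --hand 1 --grip_force 15

```text
clock: 1.23
tcp_pos: [0.1754, 0.5211, 0.2263]
tcp_rot: [0.807, 0.591, -0.0, 0.0]
force: [-0.7, 0.2, 0.5]
finger_gap: 0.0076
```

```bash
cat >> h.py <<'E'
from scipy.spatial.transform import Rotation as Ro
P0=np.array([.591,.166]);psi=np.radians(72.76);ux=np.array([np.cos(psi),np.sin(psi)]);uy=np.array([-ux[1],ux[0]])
def W(x,y,z): p=P0+x*ux+y*uy; return np.array([p[0],p[1],z])
def shift(target):
    o=arm.get_obs();R=Ro.from_quat(o['tcp_rot']); return 100*R.inv().apply(np.array(target)-o['tcp_pos'])
def st():
    o=arm.get_obs();R=Ro.from_quat(o['tcp_rot']).as_matrix()
    print('t',round(o['clock'],2),'tcp',o['tcp_pos'].round(4),'F',o['force'].round(1),'gap',round(o['finger_gap'],4),'hx',np.degrees(np.arctan2(R[1,0],R[0,0])).round(2),'z',R[:,2].round(3),'q',o['qpos'].round(2))
E
python3 - <<'E'
from h import *
st(); print(shift(W(-.156,0,.14)))
E
```

```text
t 1.23 tcp [0.1754 0.5211 0.2263] F [-0.7  0.2  0.5] gap 0.0076 hx 72.42 z [-0.    -0.001 -1.   ] q [1.16 0.35 1.65 0.   1.14 1.47]
[-36.88426453  50.44128142   8.65293518]
```

>>> apply_moves --plan "-3.4 4.7 0 0 0 0; -3.4 4.7 0 0 0 0; -3.4 4.7 0 0 0 0; -3.4 4.7 0 0 0 0; -3.4 4.7 0 0 0 0; -3.4 4.7 0 0 0 0; -3.4 4.7 0 0 0 0; -3.4 4.7 0 0 0 0; -3.4 4.7 0 0 0 0; -3.4 4.7 0 0 0 0"

```text
clock: 2.48
tcp_pos: [0.5242, 0.0553, 0.2265]
tcp_rot: [0.805, 0.593, -0.0, -0.0]
force: [0.9, -0.3, 0.1]
finger_gap: 0.0001
```

```bash
python3 - <<'E'
from h import *
st(); print(shift(W(-.156,0,.04)))
E
```

```text
t 2.48 tcp [0.5242 0.0553 0.2265] F [ 0.9 -0.3  0.1] gap 0.0001 hx 72.73 z [-0.  0. -1.] q [0.02 0.31 1.71 0.   1.12 0.32]
[-3.04908231  3.1012201  18.64994548]
```

>>> apply_moves --plan "-1.5 1.55 3 0 0 0; -1.55 1.55 4 0 0 0; 0 0 5 0 0 0; 0 0 4 0 0 0; 0 0 1.5 0 0 0; 0 0 0 0 0 0; 0 0 0 0 0 0"

```text
clock: 3.35
tcp_pos: [0.545, 0.0188, 0.0531]
tcp_rot: [0.805, 0.593, 0.001, 0.001]
force: [-0.2, -1.1, -0.4]
finger_gap: 0.0005
```

```bash
python3 - <<'E'
from h import *
st(); print(shift(W(-.156,0,.022)))
for n,(r,c,f) in {'top':((180,280),(230,360),6),'side':((190,290),(255,385),6)}.items():
    k=cam(n); a=cv2.resize(k['frame'][r[0]:r[1],c[0]:c[1]],None,fx=f,fy=f,interpolation=cv2.INTER_CUBIC); cv2.imwrite(f'pics/d_{n}.png',a[...,::-1])
E
```

```text
t 3.35 tcp [0.545  0.0188 0.0531] F [-0.2 -1.1 -0.4] gap 0.0005 hx 72.75 z [ 0.002 -0.    -1.   ] q [-0.05  0.58  1.79  0.    0.77  0.25]
[-0.17825536  0.02798046  3.11304232]
```

View pics/d_side.png

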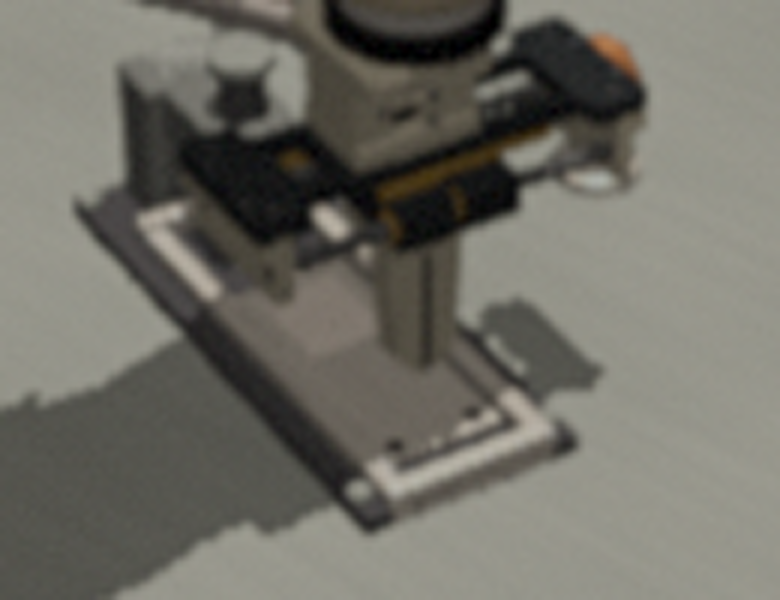

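The side view shows the closed fingertips centred over the plate, just in front of the two dots, with the trough clear. Next I descend gently.

>>> apply_moves --plan "-0.15 0 1.2 0 0 0; 0 0 1 0 0 0; 0 0 0.6 0 0 0; 0 0 0.2 0 0 0; 0 0 0 0 0 0"

```text
clock: 4.08
tcp_pos: [0.5443, 0.0173, 0.0223]
tcp_rot: [0.805, 0.593, 0.001, 0.001]
force: [-1.2, -0.7, 11.6]
finger_gap: 0.0005
```

>>> apply_moves --plan "0.4 0 0 0 0 0; 0.6 0 0 0 0 0; 0.6 0 0 0 0 0; 0.6 0 0 0 0 0; 0.6 0 0 0 0 0; 0.6 0 0 0 0 0; 0.6 0 0 0 0 0; 0.6 0 0 0 0 0; 0.6 0 0 0 0 0; 0 0 0 0 0 0"

```text
clock: 5.32
tcp_pos: [0.56, 0.0674, 0.0223]
tcp_rot: [0.805, 0.593, 0.001, 0.001]
force: [0.9, 1.7, 7.3]
finger_gap: 0.0004
```

```bash
python3 - <<'E'
from h import *
st()
for n,(r,c,f) in {'top':((180,280),(230,360),6),'side':((190,290),(255,385),6)}.items():
    k=cam(n); a=cv2.resize(k['frame'][r[0]:r[1],c[0]:c[1]],None,fx=f,fy=f,interpolation=cv2.INTER_CUBIC); cv2.imwrite(f'pics/e_{n}.png',a[...,::-1])
E
```

```text
t 5.33 tcp [0.56   0.0674 0.0223] F [0.9 1.7 7.3] gap 0.0004 hx 72.76 z [ 0.002  0.    -1.   ] q [0.04 0.66 1.75 0.   0.73 0.34]
```

View pics/e_side.png

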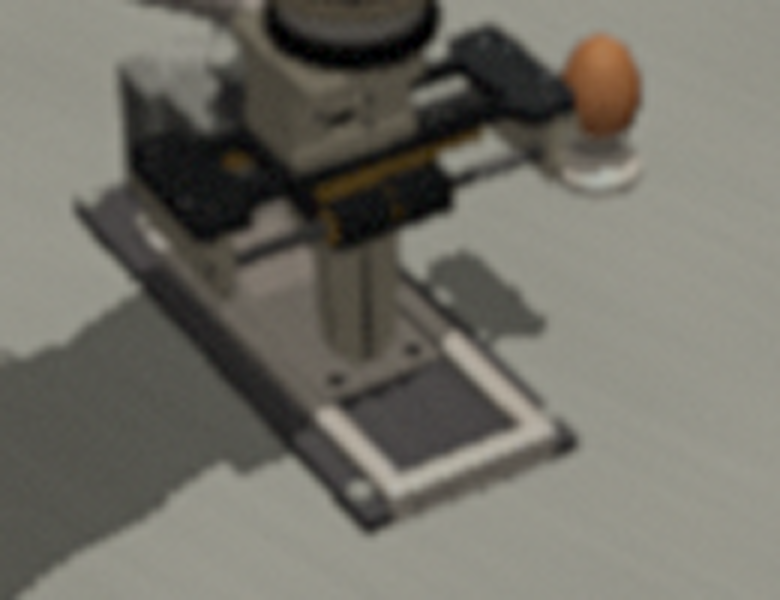

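View pics/e_top.png

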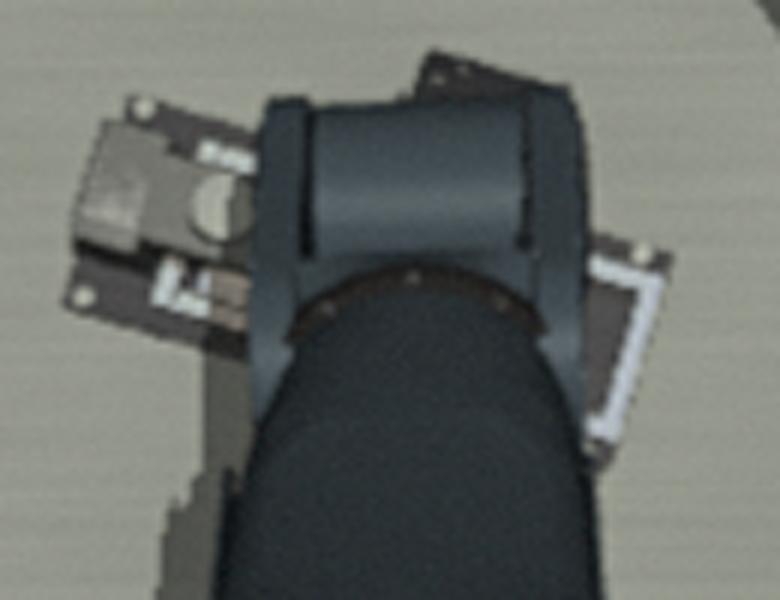

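```bash
python3 - <<'E'
from h import *
t=np.load('top0.npy',allow_pickle=True).item();s=np.load('side0.npy',allow_pickle=True).item()
p=plane(t,297.5,160.5,.07); print(p,plane(s,354.5,206,.06))
o=arm.get_obs(); d=p[:2]-o['tcp_pos'][:2]; print('egg rel x,y',d@ux,d@uy)
d=o['tcp_pos'][:2]-P0; print('tcp press',d@ux,d@uy)
E
```

```text
[0.75341888 0.08749166 0.07      ] [0.73857418 0.07024224 0.06      ]
egg rel x,y 0.07658208017244685 -0.17875670713016983
tcp press -0.10342629758809148 0.0003671310589531331
```

>>> apply_moves --plan "0.2 0 0 0 0 0; 0.2 0 0 0 0 0; 0.2 0 0 0 0 0; 0 0 0 0 0 0"

```text
clock: 5.92
tcp_pos: [0.5617, 0.0728, 0.0223]
tcp_rot: [0.805, 0.593, 0.001, 0.001]
force: [-0.6, 0.2, 8.8]
finger_gap: 0.0006
```

>>> apply_moves --plan "0.2 0 0 0 0 0; 0 0 0 0 0 0"

```text
clock: 6.18
tcp_pos: [0.5623, 0.0747, 0.0223]
tcp_rot: [0.805, 0.593, 0.001, 0.001]
force: [-0.5, 0.1, 9.0]
finger_gap: 0.0002
```

>>> apply_moves --plan "0.2 0 0 0 0 0; 0 0 0 0 0 0"

```text
clock: 6.42
tcp_pos: [0.5628, 0.0764, 0.0223]
tcp_rot: [0.805, 0.593, 0.001, 0.001]
force: [-1.2, -2.4, 9.7]
finger_gap: 0.0004
```

>>> apply_moves --plan "0.2 0 0 0 0 0; 0 0 0 0 0 0"

```text
clock: 6.68
tcp_pos: [0.5634, 0.0782, 0.0223]
tcp_rot: [0.805, 0.593, 0.001, 0.001]
force: [0.2, -2.5, 9.6]
finger_gap: 0.0009
```

>>> apply_moves --plan "0.2 0 0 0 0 0; 0.2 0 0 0 0 0; 0 0 0 0 0 0"

```text
clock: 7.05
tcp_pos: [0.5646, 0.0821, 0.0223]
tcp_rot: [0.805, 0.593, 0.001, 0.001]
force: [-0.5, -2.4, 9.5]
finger_gap: 0.0005
```

>>> apply_moves --plan "0 0 -0.3 0 0 0; 0 0 -2 0 0 0; -1 0 -4 0 0 0; -4 0 -5 0 0 0; -4 3 -3 0 0 0; 0 6 0 0 0 0; 0 6 0 0 0 0; 0 0 0 0 0 0" --hand -1

```text
clock: 8.05
tcp_pos: [0.6828, -0.0485, 0.1636]
tcp_rot: [0.806, 0.592, 0.0, 0.0]
force: [-0.4, 0.3, 0.5]
finger_gap: 0.0758
```

```bash
python3 - <<'E'
from h import *
st()
for n,(r,c,f) in {'top':((180,280),(230,360),6),'side':((190,290),(255,385),6)}.items():
    k=cam(n,f'f_{n}_full.png'); np.save(n+'1.npy',k,allow_pickle=True);a=cv2.resize(k['frame'][r[0]:r[1],c[0]:c[1]],None,fx=f,fy=f,interpolation=cv2.INTER_CUBIC); cv2.imwrite(f'pics/f_{n}.png',a[...,::-1])
E
```

```text
t 8.05 tcp [ 0.6828 -0.0485  0.1636] F [-0.4  0.3  0.5] gap 0.0758 hx 72.67 z [ 0.001 -0.    -1.   ] q [-0.14  0.66  1.32 -0.    1.16  0.16]
```

View pics/f_side.png

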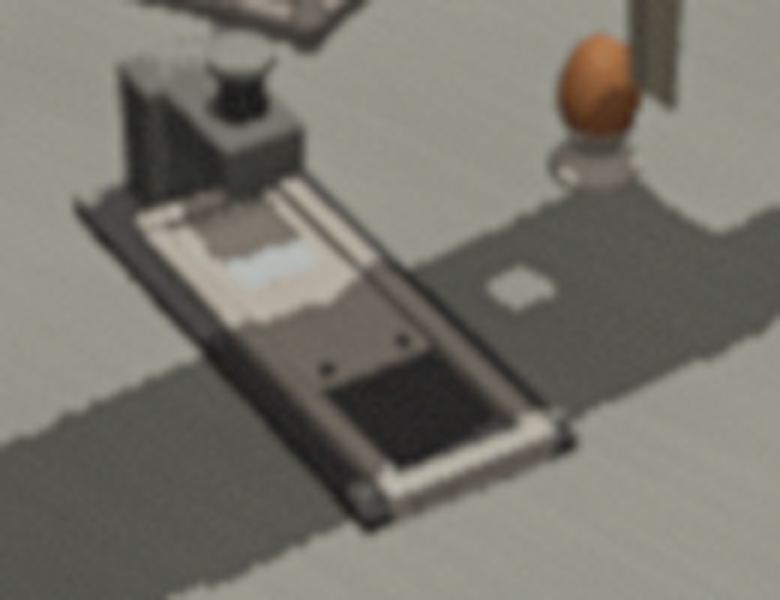

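View pics/f_top.png

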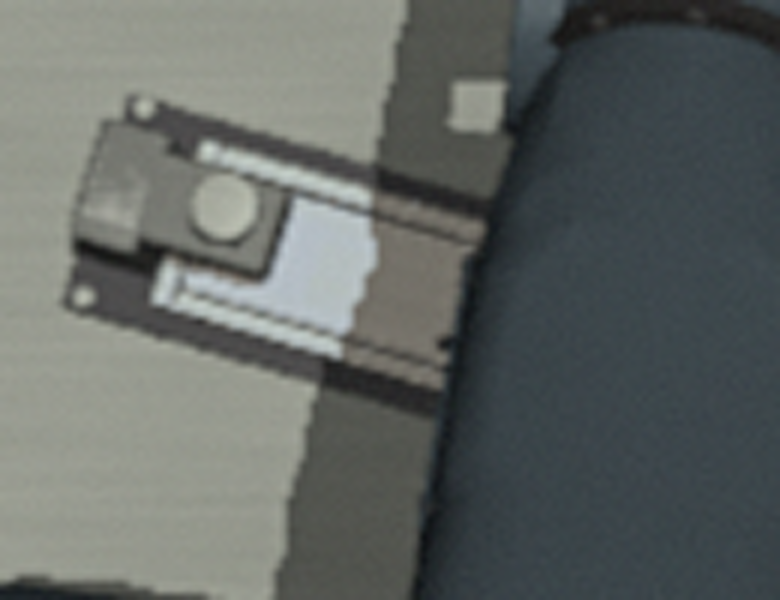

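```bash
python3 - <<'E'
from h import *
s=np.load('side1.npy',allow_pickle=True).item()
S=lambda x,y,z: plane(s,255+(x+.5)/6-.5,190+(y+.5)/6-.5,z)
f=lambda p:((p[:2]-P0)@ux*1000).round(1),((p[:2]-P0)@uy*1000).round(1)
f=lambda p:(((p[:2]-P0)@ux*1000).round(1),((p[:2]-P0)@uy*1000).round(1))
print('tail',f(S(332,388,.014)),f(S(436,346,.014)))
print('wall inner top',f(S(392,472,.018)),f(S(535,415,.018)))
print('base tail corners',f(S(372,525,.010)),f(S(577,438,.010)))
print('dots',f(S(327,369,.014)),f(S(403,341,.014)))
print('trough front inner corner, stop face',f(S(146,215,.018)))
g=cv2.cvtColor(s['frame'],cv2.COLOR_RGB2GRAY).astype(float)
# profile along trough centreline
for x in range(-200,-90,3):
    u,v=proj(s,W(x/1000,0.0,.014)); print(x,int(cv2.remap(g.astype(np.float32),np.float32([[u]]),np.float32([[v]]),1)[0,0]),end=' | ')
E
```

```text
Traceback (most recent call last):
NameError: name 'p' is not defined. Did you mean: 'np'?
```

```bash
python3 - <<'E'
from h import *
s=np.load('side1.npy',allow_pickle=True).item()
S=lambda x,y,z: plane(s,255+(x+.5)/6-.5,190+(y+.5)/6-.5,z)
f=lambda p:(((p[:2]-P0)@ux*1000).round(1),((p[:2]-P0)@uy*1000).round(1))
print('tail',f(S(332,388,.014)),f(S(436,346,.014)))
print('wall inner top',f(S(392,472,.018)),f(S(535,415,.018)))
print('base tail corners',f(S(372,525,.010)),f(S(577,438,.010)))
print('dots',f(S(327,369,.014)),f(S(403,341,.014)))
g=cv2.cvtColor(s['frame'],cv2.COLOR_RGB2GRAY).astype(np.float32)
for x in range(-206,-90,3):
    u,v=proj(s,W(x/1000,0.0,.014)); print(x,int(cv2.remap(g,np.float32([[u]]),np.float32([[v]]),1)[0,0]),end=' | ')
E
```

```text
tail (np.float64(-120.5), np.float64(22.0)) (np.float64(-119.2), np.float64(-33.3))
wall inner top (np.float64(-188.0), np.float64(31.7)) (np.float64(-188.0), np.float64(-41.6))
base tail corners (np.float64(-205.1), np.float64(52.1)) (np.float64(-202.8), np.float64(-54.0))
dots (np.float64(-107.6), np.float64(17.1)) (np.float64(-108.2), np.float64(-22.5))
-206 88 | -203 96 | -200 117 | -197 152 | -194 171 | -191 170 | -188 139 | -185 97 | -182 55 | -179 42 | -176 37 | -173 37 | -170 38 | -167 39 | -164 39 | -161 40 | -158 38 | -155 37 | -152 39 | -149 40 | -146 39 | -143 38 | -140 39 | -137 38 | -134 39 | -131 37 | -128 36 | -125 42 | -122 57 | -119 80 | -116 96 | -113 102 | -110 103 | -107 102 | -104 101 | -101 101 | -98 100 | -95 101 | -92 101 |
```

```bash
python3 - <<'E'
from h import *
S0=np.load('side0.npy',allow_pickle=True).item();S1=np.load('side1.npy',allow_pickle=True).item();T0=np.load('top0.npy',allow_pickle=True).item();T1=np.load('top1.npy',allow_pickle=True).item()
def prof(c,y,z,a,b):
    g=cv2.cvtColor(c['frame'],cv2.COLOR_RGB2GRAY).astype(np.float32)
    xs=np.arange(a,b,2.); uv=np.array([proj(c,W(x/1000,y,z)) for x in xs],np.float32)
    return ' '.join(f'{int(x)}:{int(v)}' for x,v in zip(xs,cv2.remap(g,uv[:,:1].copy(),uv[:,1:].copy(),1)[:,0]))
print('T0',prof(T0,0,.014,-206,-150))
print('S0',prof(S0,0,.014,-206,-150))
print('S1 y-20',prof(S1,-.021,.014,-130,-90)); print('S1 y19',prof(S1,.018,.014,-130,-90))
print('S0 y-20',prof(S0,-.021,.014,-195,-150)); print('S0 y19',prof(S0,.018,.014,-195,-150))
print('T0 y19',prof(T0,.020,.014,-195,-150)); print('T0 y-20',prof(T0,-.020,.014,-195,-150))
print('T0 white/nose',prof(T0,0,.014,-60,-15))
E
```

```text
T0 -206:138 -204:138 -202:137 -200:132 -198:138 -196:152 -194:164 -192:171 -190:170 -188:133 -186:96 -184:64 -182:67 -180:67 -178:66 -176:80 -174:111 -172:149 -170:163 -168:169 -166:167 -164:167 -162:167 -160:167 -158:167 -156:167 -154:166 -152:166
S0 -206:72 -204:77 -202:85 -200:100 -198:122 -196:142 -194:150 -192:154 -190:140 -188:118 -186:94 -184:79 -182:74 -180:97 -178:122 -176:140 -174:150 -172:154 -170:154 -168:153 -166:153 -164:153 -162:153 -160:153 -158:152 -156:152 -154:153 -152:153
S1 y-20 -130:37 -128:38 -126:39 -124:45 -122:54 -120:66 -118:77 -116:85 -114:83 -112:73 -110:69 -108:70 -106:72 -104:83 -102:94 -100:99 -98:102 -96:102 -94:102 -92:103
S1 y19 -130:39 -128:39 -126:41 -124:48 -122:56 -120:69 -118:82 -116:89 -114:85 -112:78 -110:67 -108:61 -106:66 -104:79 -102:89 -100:97 -98:102 -96:103 -94:102 -92:101
S0 y-20 -195:152 -193:152 -191:148 -189:134 -187:111 -185:87 -183:80 -181:85 -179:104 -177:123 -175:127 -173:114 -171:97 -169:95 -167:102 -165:120 -163:138 -161:149 -159:152 -157:153 -155:152 -153:152 -151:153
S0 y19 -195:151 -193:152 -191:146 -189:130 -187:104 -185:76 -183:78 -181:88 -179:109 -177:125 -175:131 -173:117 -171:94 -169:99 -167:108 -165:123 -163:140 -161:150 -159:152 -157:153 -155:153 -153:152 -151:152
T0 y19 -195:152 -193:171 -191:168 -189:147 -187:110 -185:79 -183:68 -181:71 -179:70 -177:73 -175:84 -173:126 -171:140 -169:120 -167:76 -165:61 -163:93 -161:134 -159:158 -157:167 -155:168 -153:168 -151:167
T0 y-20 -195:158 -193:171 -191:171 -189:154 -187:124 -185:85 -183:67 -181:67 -179:67 -177:70 -175:80 -173:125 -171:141 -169:121 -167:73 -165:63 -163:97 -161:136 -159:160 -157:168 -155:167 -153:167 -151:167
T0 white/nose -60:167 -58:167 -56:167 -54:167 -52:167 -50:167 -48:168 -46:167 -44:166 -42:166 -40:168 -38:169 -36:156 -34:127 -32:86 -30:69 -28:64 -26:67 -24:69 -22:70 -20:70 -18:69 -16:65
```

By the wall, tail and dot distances within single views, the plate needed 61.7 mm, and its dots moved 61.7 mm. The fingers travelled about 67 mm, so they slipped once the plate was on the stop. The plate is home. Next is the mallet.

>>> apply_moves --plan "0 0 0 0 0 -9.8; 0 0 0 0 0 -9.8; 0 0 0 0 0 -9.8; 0 0 0 0 0 -9.8; 0 0 0 0 0 -9.8; 0 0 0 0 0 -9.8; 0 0 0 0 0 -9.8; 0 0 0 0 0 -9.8; 0 0 0 0 0 -9.8; 0 0 0 0 0 0" --hand -1

```text
clock: 9.4
tcp_pos: [0.6797, -0.0467, 0.1643]
tcp_rot: [0.166, 0.986, 0.0, 0.0]
force: [0.3, -0.7, 0.5]
finger_gap: 0.0931
```

```bash
python3 - <<'E'
from h import *
T0=np.load('top0.npy',allow_pickle=True).item();S0=np.load('side0.npy',allow_pickle=True).item()
for r,z in((233,.051),(245,.051),(257,.051),(269,.051)):
    hsv=cv2.cvtColor(T0['frame'],cv2.COLOR_RGB2HSV); m=(hsv[...,0]<22)&(hsv[...,1]>90)&(hsv[...,2]>60)
    u=np.nonzero(m[r,395:435])[0]+395; print(r,plane(T0,u.mean(),r,.051).round(4))
hs=cv2.cvtColor(S0['frame'],cv2.COLOR_RGB2HSV)
# side handle top face ends: crop c2 corners
S=lambda x,y,z: plane(S0,260+(x+.5)/3.8-.5,190+(y+.5)/3.8-.5,z)
print([S(*p,.051).round(4) for p in((412,466),(425,486),(582,396),(604,411))])
st(); g=np.array([.5177,-.2486]); print(shift([g[0],g[1],.12]))
E
```

```text
233 [ 0.5452 -0.2553  0.051 ]
245 [ 0.5111 -0.2432  0.051 ]
257 [ 0.4772 -0.2311  0.051 ]
269 [ 0.4434 -0.219   0.051 ]
[array([ 0.4327, -0.213 ,  0.051 ]), array([ 0.4246, -0.2287,  0.051 ]), array([ 0.5493, -0.2549,  0.051 ]), array([ 0.5469, -0.2724,  0.051 ])]
t 9.4 tcp [ 0.6797 -0.0467  0.1643] F [ 0.3 -0.7  0.5] gap 0.0931 hx 160.91 z [ 0.  0. -1.] q [-0.14  0.65  1.33  0.    1.16 -1.37]
[  8.7002792  -24.37921734   4.43395921]
```

>>> apply_moves --plan "1.8 -4.8 0 0 0 0.5; 1.8 -4.8 0 0 0 0; 1.8 -4.8 0.5 0 0 0; 1.8 -4.8 1 0 0 0; 1.5 -4.9 1.5 0 0 0; 0 0 1.5 0 0 0; 0 0 0 0 0 0"

```text
clock: 10.28
tcp_pos: [0.5178, -0.2447, 0.1179]
tcp_rot: [0.171, 0.985, 0.0, -0.001]
force: [0.4, 0.0, -0.4]
finger_gap: 0.093
```

```bash
python3 - <<'E'
from h import *
st(); print(shift([.5177,-.2465,.029]))
for n,(r,c,f) in {'top':((170,320),(340,500),4),'side':((230,380),(320,500),4)}.items():
    k=cam(n); a=cv2.resize(k['frame'][r[0]:r[1],c[0]:c[1]],None,fx=f,fy=f,interpolation=cv2.INTER_CUBIC); cv2.imwrite(f'pics/g_{n}.png',a[...,::-1])
E
```

```text
t 10.28 tcp [ 0.5178 -0.2447  0.1179] F [ 0.4  0.  -0.4] gap 0.093 hx 160.29 z [-0.001  0.001 -1.   ] q [-0.52  0.52  1.68  0.    0.93 -1.75]
[-0.06380599 -0.17864319  8.89382026]
```

View pics/g_side.png

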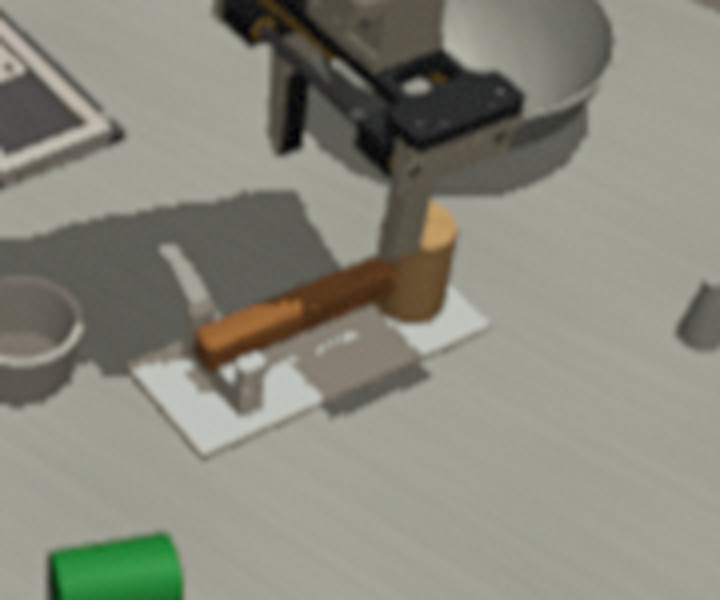

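The side view shows the open jaws above the wooden handle, beside the head and aligned across it. Next I descend and grip.

>>> apply_moves --plan "-0.05 -0.15 3 0 0 0; 0 0 3 0 0 0; 0 0 2 0 0 0; 0 0 0.9 0 0 0; 0 0 0 0 0 0; 0 0 0 0 0 0"

```text
clock: 11.12
tcp_pos: [0.5189, -0.2472, 0.0304]
tcp_rot: [0.17, 0.985, -0.0, 0.001]
force: [0.7, 0.9, 0.1]
finger_gap: 0.0928
```

>>> apply_moves --plan "0 0 0 0 0 0; 0 0 0 0 0 0; 0 0 0 0 0 0; 0 0 0 0 0 0; 0 0 0 0 0 0; 0 0 0 0 0 0; 0 0 0 0 0 0; 0 0 0 0 0 0" --hand 1 --grip_force 45

```text
clock: 12.12
tcp_pos: [0.5182, -0.2471, 0.0294]
tcp_rot: [0.17, 0.985, -0.0, -0.0]
force: [-0.4, 1.0, 0.7]
finger_gap: 0.0196
```

>>> apply_moves --plan "0 0 -0.5 0 0 0; 0 0 -1.5 0 0 0; 0 0 -3 0 0 0; 0 0 -4 0 0 0; 0 0 -4 0 0 0; 0 0 -3 0 0 0; 0 0 0 0 0 0; 0 0 0 0 0 0"

```text
clock: 13.12
tcp_pos: [0.5177, -0.2468, 0.1886]
tcp_rot: [0.17, 0.985, 0.0, -0.001]
force: [-0.6, 0.3, -2.9]
finger_gap: 0.0196
```

```bash
python3 - <<'E'
from h import *
st()
k=cam('side','h_side.png'); k=cam('top','h_top.png')
hd=np.radians(-19.6); tgt=np.array([.591,.167])-.055*np.array([np.cos(hd),np.sin(hd)]); print(tgt,shift([*tgt,.19]))
E
```

```text
t 13.12 tcp [ 0.5177 -0.2468  0.1886] F [-0.6  0.3 -2.9] gap 0.0196 hx 160.44 z [-0.001  0.001 -1.   ] q [-0.53  0.43  1.63 -0.    1.08 -1.76]
[0.53918684 0.18544984] [12.43511491 41.44801422 -0.14276401]
```

View pics/h_side.png

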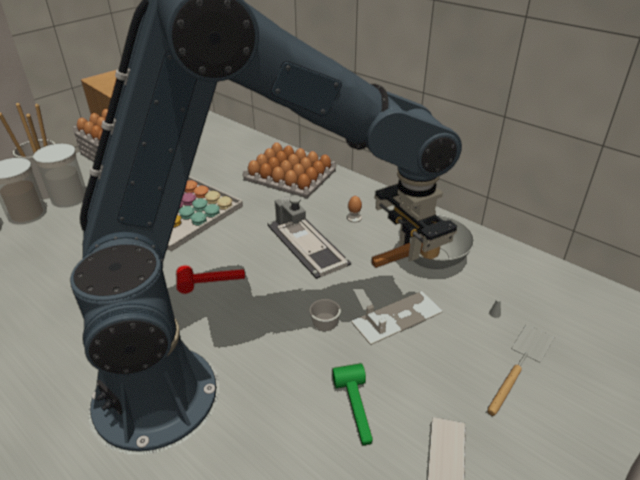

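The side view shows the mallet held and lifted, and the rest empty. Next I carry it over the punch.

>>> apply_moves --plan "0.8 2.5 0 0 0 0; 1.5 5 0 0 0 0; 1.5 5 0 0 0 0; 1.5 5 0 0 0 0; 1.5 5 0 0 0 0; 1.5 5 0 0 0 0; 1.5 5 0 0 0 0; 1.5 5 0 0 0 0; 0.8 2.5 0 0 0 0; 0 0 0 0 0 0"

```text
clock: 14.48
tcp_pos: [0.5375, 0.1717, 0.1883]
tcp_rot: [0.169, 0.986, -0.0, -0.001]
force: [0.1, -0.3, -2.4]
finger_gap: 0.0197
```

```bash
python3 - <<'E'
from h import *
st()
tgt=[.53918684,.18544984]; print(shift([*tgt,.19]))
for n,(r,c,f) in {'top':((160,280),(220,380),5),'side':((150,280),(240,400),5)}.items():
    k=cam(n); a=cv2.resize(k['frame'][r[0]:r[1],c[0]:c[1]],None,fx=f,fy=f,interpolation=cv2.INTER_CUBIC); cv2.imwrite(f'pics/i_{n}.png',a[...,::-1])
E
```

```text
t 14.47 tcp [0.5375 0.1717 0.1883] F [ 0.1 -0.3 -2.4] gap 0.0197 hx 160.58 z [-0.002 -0.    -1.   ] q [ 0.23  0.42  1.65  0.    1.07 -1.01]
[ 0.29865484  1.35249237 -0.17438778]
```

View pics/i_side.png

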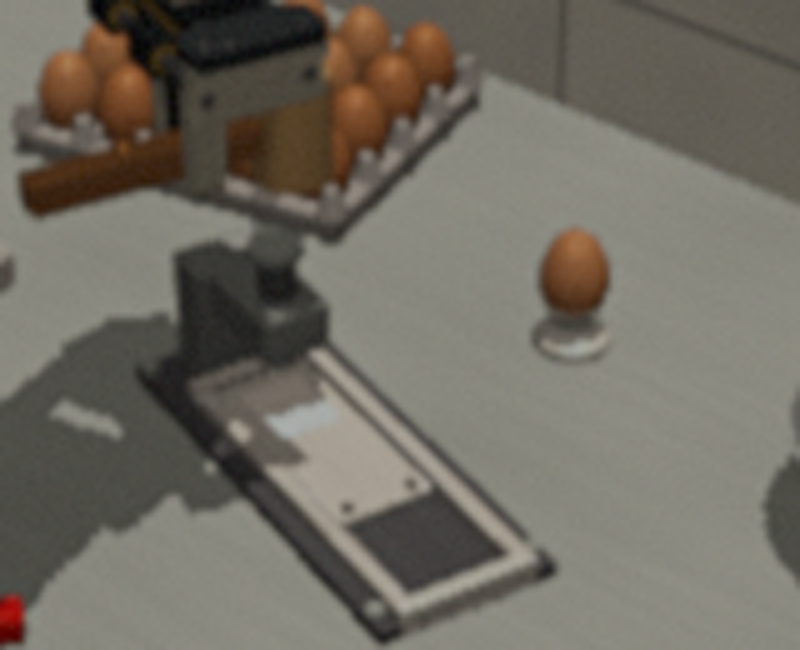

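View pics/i_top.png

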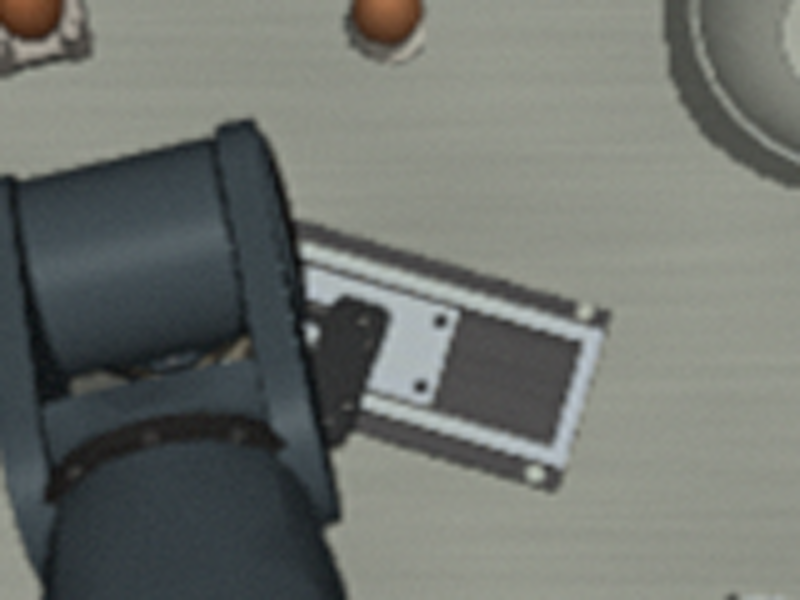

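>>> apply_moves --plan "0.3 1.3 1.5 0 0 0; 0 0 1.3 0 0 0; 0 0 0.5 0 0 0; 0 0 0 0 0 0; 0 0 0 0 0 0" --grip_force 60

```text
clock: 15.2
tcp_pos: [0.5399, 0.1835, 0.1568]
tcp_rot: [0.17, 0.985, 0.0, 0.0]
force: [0.2, -0.6, -1.6]
finger_gap: 0.0195
```

```bash
python3 - <<'E'
from h import *
st()
tgt=[.53918684,.18544984]; print(shift([*tgt,.19]))
for n,(r,c,f) in {'top':((160,280),(220,380),5),'side':((150,280),(240,400),5)}.items():
    k=cam(n); np.save(n+'2.npy',k,allow_pickle=True);a=cv2.resize(k['frame'][r[0]:r[1],c[0]:c[1]],None,fx=f,fy=f,interpolation=cv2.INTER_CUBIC); cv2.imwrite(f'pics/j_{n}.png',a[...,::-1])
c=np.load('top2.npy',allow_pickle=True).item()
g=cv2.cvtColor(c['frame'],cv2.COLOR_RGB2GRAY).astype(np.float32)
for y in(0,.02):
  xs=np.arange(-200,-95,2.); uv=np.array([proj(c,W(x/1000,y,.014)) for x in xs],np.float32)
  print(' '.join(f'{int(x)}:{int(v)}' for x,v in zip(xs,cv2.remap(g,uv[:,:1].copy(),uv[:,1:].copy(),1)[:,0])))
E
```

```text
t 15.2 tcp [0.5399 0.1835 0.1568] F [ 0.2 -0.6 -1.6] gap 0.0195 hx 160.43 z [ 0.001  0.    -1.   ] q [ 0.25  0.47  1.67 -0.    1.01 -0.98]
[ 0.12772157  0.16347171 -3.3217952 ]
-200:143 -198:148 -196:162 -194:178 -192:185 -190:183 -188:142 -186:104 -184:70 -182:73 -180:76 -178:78 -176:78 -174:77 -172:77 -170:77 -168:77 -166:77 -164:78 -162:77 -160:76 -158:77 -156:78 -154:76 -152:76 -150:76 -148:76 -146:76 -144:76 -142:76 -140:76 -138:77 -136:78 -134:78 -132:77 -130:76 -128:77 -126:77 -124:77 -122:77 -120:77 -118:73 -116:74 -114:86 -112:133 -110:164 -108:182 -106:182 -104:181 -102:180 -100:180 -98:180 -96:179
-200:131 -198:134 -196:152 -194:174 -192:182 -190:176 -188:138 -186:103 -184:71 -182:75 -180:78 -178:79 -176:78 -174:79 -172:80 -170:79 -168:78 -166:79 -164:79 -162:79 -160:78 -158:77 -156:78 -154:81 -152:79 -150:78 -148:79 -146:79 -144:78 -142:77 -140:78 -138:78 -136:79 -134:79 -132:79 -130:78 -128:79 -126:79 -124:78 -122:77 -120:76 -118:74 -116:77 -114:94 -112:141 -110:150 -108:128 -106:74 -104:63 -102:88 -100:137 -98:166 -96:181
```

View pics/j_side.png

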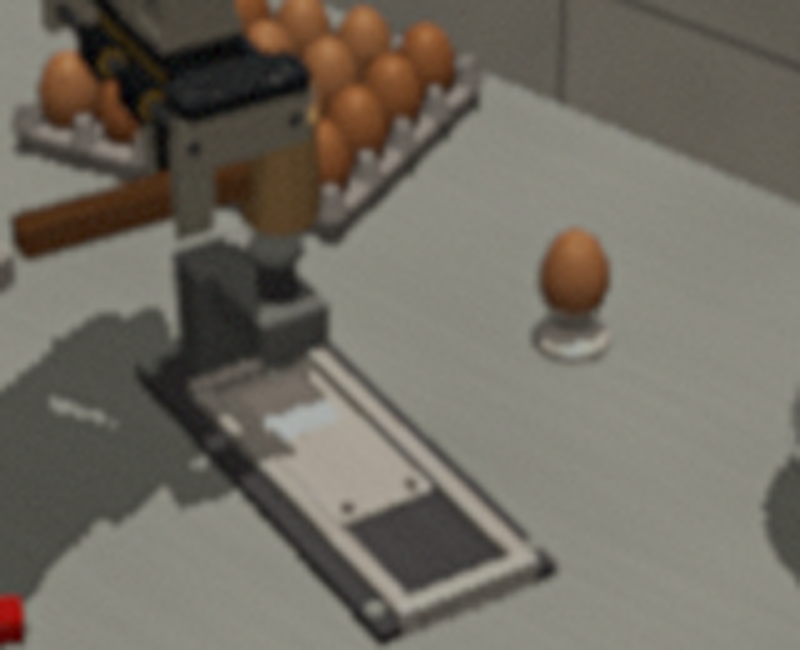

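The top view gives 75.0 mm from tail to wall, which is exactly home. The head is above the punch and about 2 mm off, so I correct that and then strike.

>>> apply_moves --plan "0.1 0.15 0 0 0 0; 0 0 0 0 0 0; 0 0 0.8 0 0 0; 0 0 2.1 0 0 0; 0 0 1.3 0 0 0; 0 0 0 0 0 0"

```text
clock: 16.05
tcp_pos: [0.5394, 0.1855, 0.1143]
tcp_rot: [0.17, 0.985, 0.0, 0.0]
force: [-3.1, 1.4, 7.8]
finger_gap: 0.0196
```

```bash
python3 - <<'E'
from h import *
st()
k=cam('side');a=cv2.resize(k['frame'][150:280,240:400],None,fx=5,fy=5,interpolation=cv2.INTER_CUBIC); cv2.imwrite('pics/k_side.png',a[...,::-1])
E
```

```text
t 16.05 tcp [0.5394 0.1855 0.1143] F [-3.1  1.4  7.8] gap 0.0196 hx 160.44 z [ 0.  0. -1.] q [ 0.25  0.52  1.69  0.    0.92 -0.98]
```

View pics/k_side.png

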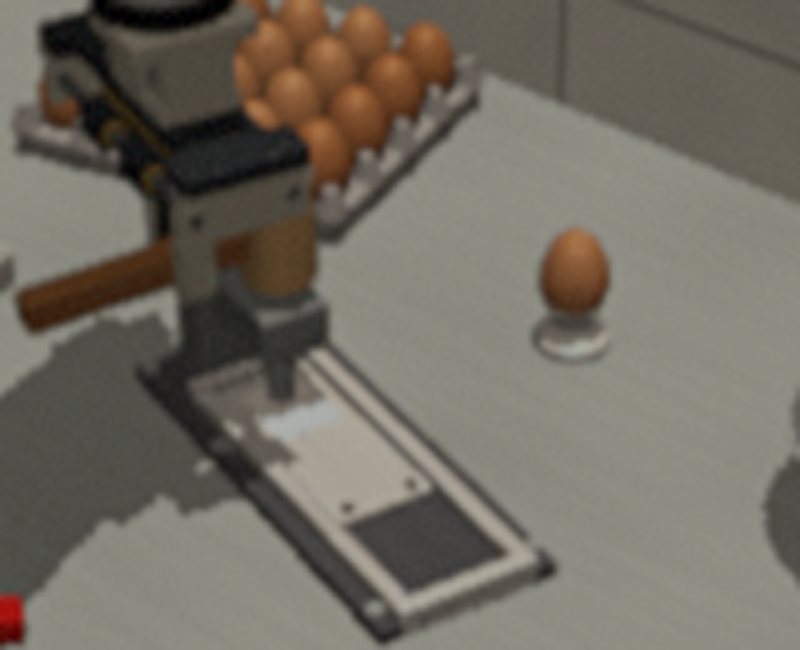

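>>> apply_moves --plan "0 0 0.15 0 0 0; 0 0 0 0 0 0"

```text
clock: 16.35
tcp_pos: [0.5394, 0.1855, 0.1135]
tcp_rot: [0.17, 0.985, 0.0, 0.0]
force: [-3.7, 0.5, 8.8]
finger_gap: 0.0196
```

```bash
python3 - <<'E'
from h import *
st()
k=cam('side');np.save('side3.npy',k,allow_pickle=True);a=cv2.resize(k['frame'][180:250,265:325],None,fx=10,fy=8.5,interpolation=cv2.INTER_CUBIC); cv2.imwrite('pics/l_side.png',a[...,::-1])
for z in(.014,.018,.038): print(z,proj(k,[.591,.1675,z]),(proj(k,[.591,.1675,z])-[264.5,179.5])*[10,8.5])
E
```

```text
t 16.35 tcp [0.5394 0.1855 0.1135] F [-3.7  0.5  8.8] gap 0.0196 hx 160.44 z [ 0.001  0.    -1.   ] q [ 0.25  0.53  1.7   0.    0.92 -0.98]
0.014 [294.74646593 228.86052203] [302.4646593  419.56443729]
0.018 [294.69645112 227.72093186] [301.96451119 409.87792078]
0.038 [294.44397755 221.96830787] [299.4397755  360.98061692]
```

View pics/l_side.png

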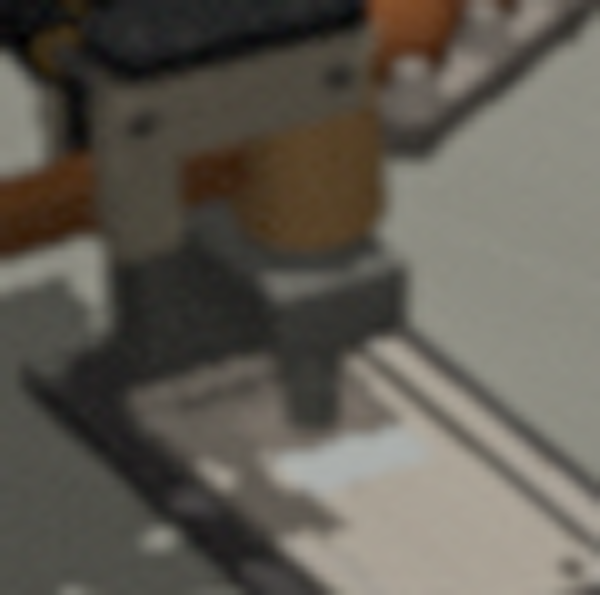

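The close-up shows the punch tip standing on the plate at about crop (312,430). The predicted spot for fully down is row 420. Next I lift and look at the spring-back and the mallet's tilt.

>>> apply_moves --plan "0 0 -1 0 0 0; 0 0 -2.5 0 0 0; 0 0 -2.5 0 0 0; 0 0 -1.5 0 0 0; 0 0 0 0 0 0; 0 0 0 0 0 0"

```text
clock: 17.15
tcp_pos: [0.5387, 0.1852, 0.1868]
tcp_rot: [0.17, 0.985, -0.0, -0.001]
force: [0.8, -0.7, -2.8]
finger_gap: 0.0196
```

```bash
python3 - <<'E'
from h import *
st()
k=cam('side');np.save('side4.npy',k,allow_pickle=True);a=cv2.resize(k['frame'][150:280,240:400],None,fx=5,fy=5,interpolation=cv2.INTER_CUBIC); cv2.imwrite('pics/m_side.png',a[...,::-1])
E
```

```text
t 17.15 tcp [0.5387 0.1852 0.1868] F [ 0.8 -0.7 -2.8] gap 0.0196 hx 160.44 z [-0.002 -0.    -1.   ] q [ 0.25  0.43  1.64 -0.    1.07 -0.98]
```

View pics/m_side.png

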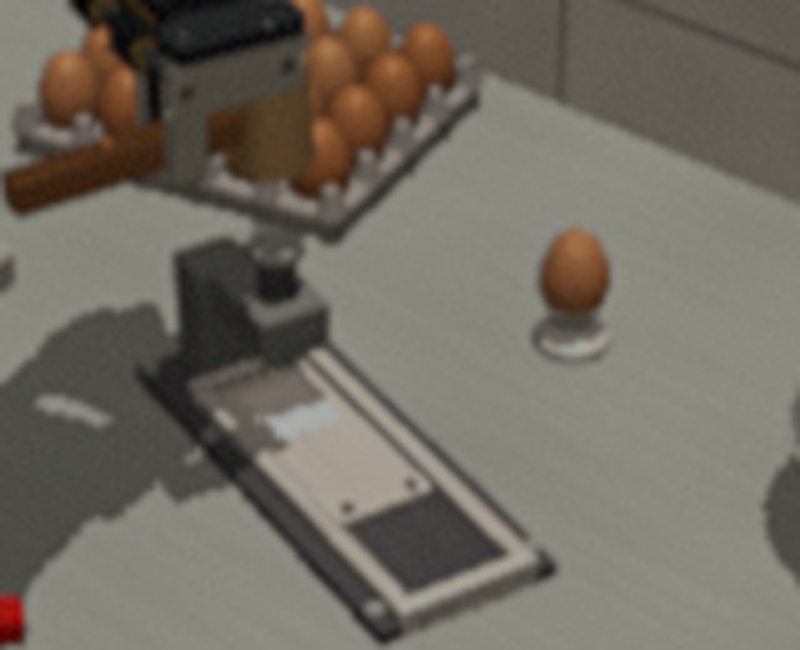

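```bash
python3 - <<'E'
from h import *
for n in('side2','side4'):
    k=np.load(n+'.npy',allow_pickle=True).item(); hsv=cv2.cvtColor(k['frame'],cv2.COLOR_RGB2HSV)
    R=np.zeros(hsv.shape[:2],bool); R[170:210,240:272]=1
    m=R&(hsv[...,0]<18)&(hsv[...,1]>140)
    nn,l,stt,ce=cv2.connectedComponentsWithStats(m.astype(np.uint8)); i=1+stt[1:,4].argmax(); 
    pts=[]
    for u in range(246,272):
        v=np.nonzero(l[:,u]==i)[0]
        if len(v)>3: pts.append((u,v.min(),v.max(),v.mean()))
    p=np.array(pts); print(n,stt[i],[np.polyfit(p[:,0],p[:,j],1).round(3).tolist() for j in(1,2,3)])
    # predicted slope of level handle top edge
    z=(.1568 if n=='side2' else .1868)+.011
    hd=np.radians(-19.56);d=np.array([np.cos(hd),np.sin(hd),0]);g=np.array([.539,.1845,z])
    for t in(0,1,2,3):
        e=d*np.cos(np.radians(t))+np.array([0,0,np.sin(np.radians(t))])
        a=proj(k,g-.03*e);b=proj(k,g-.09*e); print(t,((a-b)[1]/(a-b)[0]).round(3))
E
```

```text
side2 [243 185  29  16 220] [[-0.317, 271.271], [-0.294, 272.234], [-0.305, 271.752]]
0 -0.288
1 -0.304
2 -0.321
3 -0.338
side4 [241 170  31  22 340] [[-0.154, 212.281], [-0.302, 264.486], [-0.277, 251.772]]
0 -0.28
1 -0.297
2 -0.314
3 -0.331
```

The punch has sprung back. The mallet has tilted only about 1° in the grip. Next I carry it back.

>>> apply_moves --plan "-0.8 -2.5 0 0 0 0; -1.5 -5 0 0 0 0; -1.5 -5 0 0 0 0; -1.5 -5 0 0 0 0; -1.5 -5 0 0 0 0; -1.5 -5 0 0 0 0; -1.5 -5 0 0 0 0; -1.5 -5 0 0 0 0; -0.9 -2.5 0 0 1 0; 0 0 0 0 0 0"

```text
clock: 18.45
tcp_pos: [0.5198, -0.2339, 0.1869]
tcp_rot: [0.171, 0.985, 0.002, -0.009]
force: [-0.2, 1.3, -2.6]
finger_gap: 0.0193
```

```bash
python3 - <<'E'
from h import *
st(); print(shift([.5182,-.2471,.19]))
E
```

```text
t 18.45 tcp [ 0.5198 -0.2339  0.1869] F [-0.2  1.3 -2.6] gap 0.0193 hx 160.31 z [-0.018  0.006 -1.   ] q [-0.5   0.44  1.63 -0.    1.1  -1.73]
[-0.28961811 -1.29772024 -0.31662979]
```

>>> apply_moves --plan "-0.3 -1.3 0 0 0 0; 0 0 2 0 0 0; -0.1 0 4 0 0 0; -0.1 0 4 0 0 0; -0.05 0 2.5 0 0 0; 0 0 0 0 0 0; 0 0 0 0 0 0"

```text
clock: 19.32
tcp_pos: [0.5196, -0.2459, 0.0639]
tcp_rot: [0.17, 0.985, 0.001, -0.008]
force: [0.9, -0.4, -1.9]
finger_gap: 0.0195
```

```bash
python3 - <<'E'
from h import *
st(); print(shift([.5182,-.2471,.0305]))
k=cam('side');a=cv2.resize(k['frame'][250:370,330:470],None,fx=5,fy=5,interpolation=cv2.INTER_CUBIC); cv2.imwrite('pics/n_side.png',a[...,::-1])
E
```

```text
t 19.32 tcp [ 0.5196 -0.2459  0.0639] F [ 0.9 -0.4 -1.9] gap 0.0195 hx 160.47 z [-0.015  0.005 -1.   ] q [-0.52  0.61  1.69 -0.    0.85 -1.75]
[ 0.03693923 -0.16109173  3.34431747]
```

View pics/n_side.png

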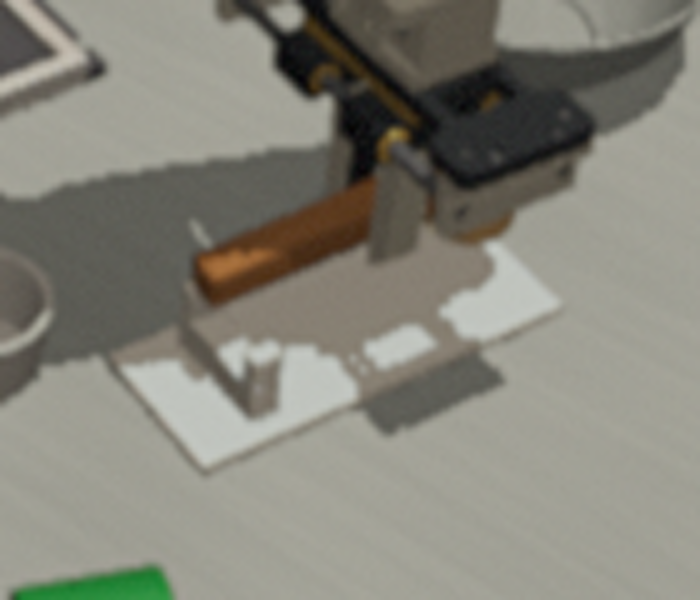

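The side view shows the handle above the saddle and lined up between the cheeks. Next I lower the last 33 mm.

>>> apply_moves --plan "0 -0.15 1 0 0 0; 0 0 1.2 0 0 0; 0 0 0.7 0 0 0; 0 0 0.3 0 0 0; 0 0 0.1 0 0 0; 0 0 0 0 0 0; 0 0 0 0 0 0"

```text
clock: 20.25
tcp_pos: [0.5178, -0.2469, 0.0301]
tcp_rot: [0.17, 0.985, 0.002, -0.009]
force: [-3.0, 1.3, 3.5]
finger_gap: 0.0193
```

>>> apply_moves --plan "0 0 0 0 0 0; 0 0 0 0 0 0; 0 0 0 0 0 0; 0 0 0 0 0 0; 0 0 0 0 0 0; 0 0 0 0 0 0; 0 0 0 0 0 0; 0 0 0 0 0 0" --hand -1

```text
clock: 21.25
tcp_pos: [0.518, -0.247, 0.0299]
tcp_rot: [0.17, 0.985, 0.001, -0.009]
force: [-0.3, 0.1, -1.1]
finger_gap: 0.0917
```

>>> apply_moves --plan "0 0 -1 0 0 0; 0 0 -3 0 0 0; 0 0 -4 0 0 0; 0 0 -5 0 0 0; 0 0 -5 0 0 0; 4 -4 0 0 0 0; 4 -4 0 0 0 0; 4 -4 0 0 0 0; 0 0 0 0 0 0; 0 0 0 0 0 0"

```text
clock: 22.5
tcp_pos: [0.3682, -0.321, 0.2125]
tcp_rot: [0.17, 0.985, 0.001, -0.008]
force: [0.9, 0.2, -0.4]
finger_gap: 0.093
```

```bash
python3 - <<'E'
from h import *
st()
for n in('top','side'):
    k=cam(n,f'o_{n}.png'); np.save(n+'5.npy',k,allow_pickle=True)
E
```

```text
t 22.5 tcp [ 0.3682 -0.321   0.2125] F [ 0.9  0.2 -0.4] gap 0.093 hx 160.41 z [-0.016  0.005 -1.   ] q [-0.81  0.26  1.81 -0.01  1.08 -2.03]
```

View pics/o_side.png

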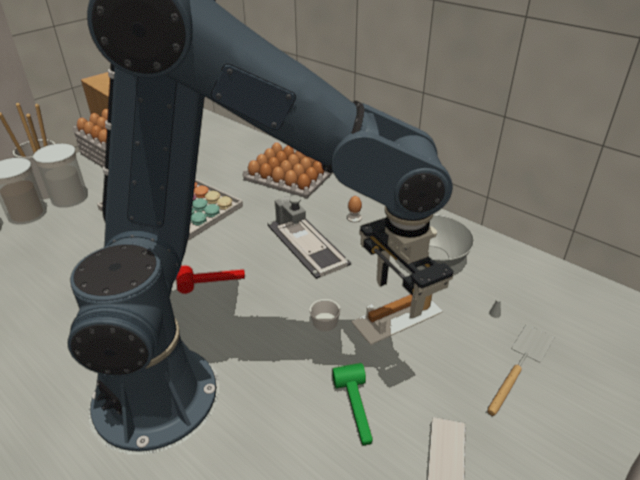

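View pics/o_top.png

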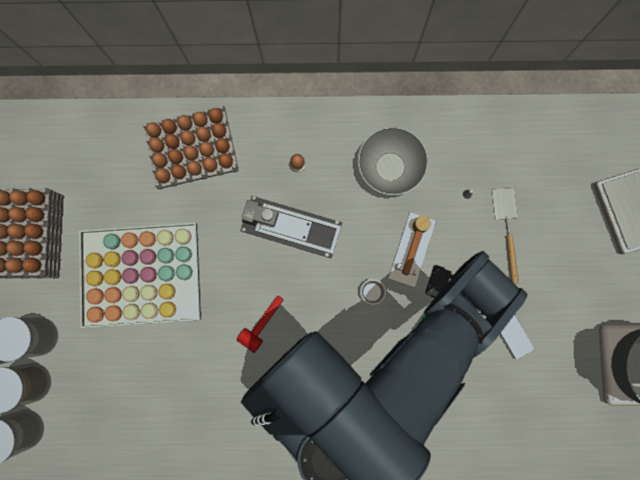

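The top view shows the mallet back at (424,224) with the plate home. In the side view the fingers hide the mallet head, so I back off further and compare with the first pictures.

>>> apply_moves --plan "0 0 -4 0 0 0; 0 0 -4 0 0 0; 4 0 -2 0 0 0; 4 0 0 0 0 0; 0 -4 0 0 0 0; 0 0 0 0 0 0; 0 0 0 0 0 0"

```text
clock: 23.48
tcp_pos: [0.2812, -0.3319, 0.3132]
tcp_rot: [0.169, 0.985, 0.002, -0.009]
force: [-0.3, -0.3, -0.1]
finger_gap: 0.0932
```

```bash
python3 - <<'E'
from h import *
st()
K={n:cam(n) for n in('top','side')}
for n,r,c,f in(('side',(265,350),(340,470),6),('top',(190,290),(235,445),3.8)):
    a=cv2.resize(K[n]['frame'][r[0]:r[1],c[0]:c[1]],None,fx=f,fy=f,interpolation=cv2.INTER_CUBIC); cv2.imwrite(f'pics/q_{n}.png',a[...,::-1])
T0=np.load('top0.npy',allow_pickle=True).item();S0=np.load('side0.npy',allow_pickle=True).item()
for nm,c0,c1,w in(('top',T0,K['top'],(205,280,400,440)),('side',S0,K['side'],(270,330,365,440))):
  for c in(c0,c1):
    hsv=cv2.cvtColor(c['frame'],cv2.COLOR_RGB2HSV); m=(hsv[...,0]<22)&(hsv[...,1]>90)&(hsv[...,2]>60); m=m[w[0]:w[1],w[2]:w[3]]; v,u=np.nonzero(m); print(nm,len(u),u.mean()+w[2],v.mean()+w[0],u.min(),u.max(),v.min(),v.max())
c=K['top'];g=cv2.cvtColor(c['frame'],cv2.COLOR_RGB2GRAY).astype(np.float32)
xs=np.arange(-194,-100,2.); uv=np.array([proj(c,W(x/1000,0,.014)) for x in xs],np.float32)
print(' '.join(f'{int(x)}:{int(v)}' for x,v in zip(xs,cv2.remap(g,uv[:,:1].copy(),uv[:,1:].copy(),1)[:,0])if x<-180 or x>-120))
E
```

```text
t 23.48 tcp [ 0.2812 -0.3319  0.3132] F [-0.3 -0.3 -0.1] gap 0.0932 hx 160.48 z [-0.017  0.007 -1.   ] q [-0.97  0.06  1.8  -0.01  1.3  -2.2 ]
top 465 416.31827956989247 241.8301075268817 3 30 11 69
top 458 415.4759825327511 242.1703056768559 2 29 11 69
side 961 407.32049947970864 301.1540062434964 4 68 10 51
side 919 406.6169749727965 301.0174102285092 3 67 2 51
-194:181 -192:187 -190:182 -188:144 -186:105 -184:69 -182:73 -118:74 -116:75 -114:88 -112:135 -110:167 -108:185 -106:184 -104:183 -102:181
```

View pics/q_side.png

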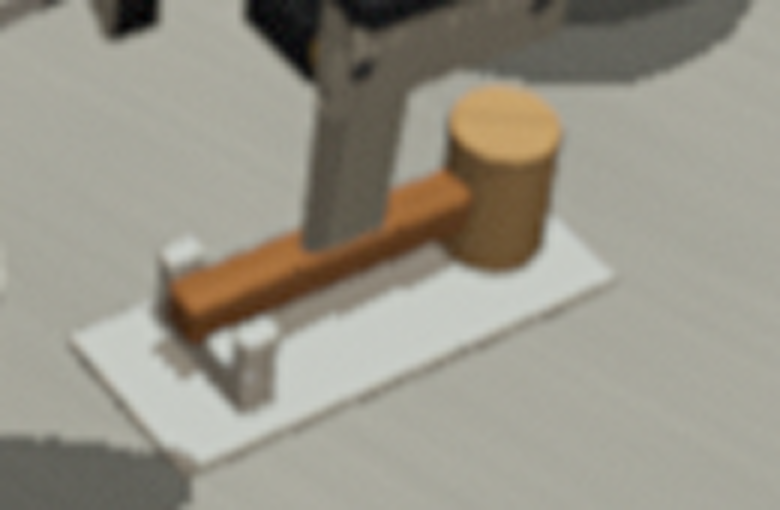

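View pics/q_top.png

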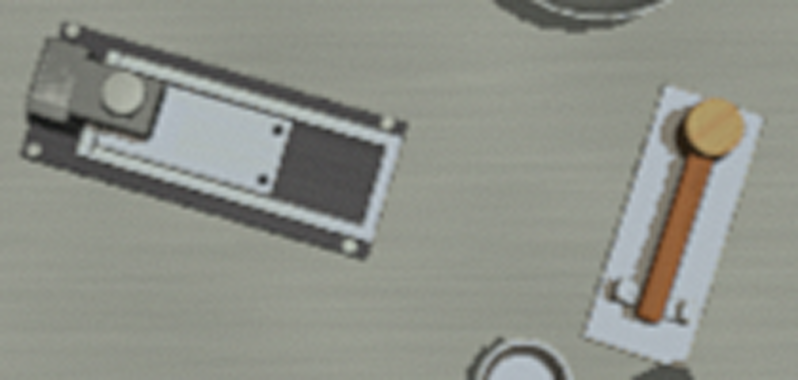

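The mallet stands upright on its rest, about 2–3 mm from where it was. The plate is home (75 mm from tail to wall), the punch is up and the arm is clear of everything.

```bash
python3 - <<'E'
from rig import arm
print(arm.job_done())
E
```

```text
the job is handed in; nothing more can be done
None
```

The plate is marked and home, the punch sprang back, and the mallet is upright on its rest. I handed the job in at about 23.5 s of the 64 s allowed.

**What I did:** I dragged the plate about 62 mm along its trough with closed fingertips until it met the stop and the fingers slipped. I then gripped the wooden mallet and struck the punch, commanded at about 0.17 m/s. I lifted off, set the mallet back and moved the arm clear.

**Last checks:**
- **Plate:** the tail-to-wall distance was 75.0 mm in the top view before the strike and read the same after it. That is exactly home.
- **Punch:** with the mallet down, the punch tip stood on the plate within about 1 mm of its fully-down position, at roughly 10 N. In the later pictures the punch is up again.
- **Mallet:** both views show it upright on its rest, shifted about 2–3 mm from its start. The limit is 20 mm.
- **Other things:** in the pictures nothing else had visibly moved. I did not measure each bystander.

**Disagreements:** The two cameras differed by about 4 mm along the trough, so I judged "home" from distances within one view. The mallet turned about 1° in the grip during the blow, and I corrected for that when setting it down. The punch's speed and exact travel can't be read out directly, so they rest on the commanded speed and the picture of the tip.

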